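Free the jammed drill core and stand it on the drying plate

ROBOT

A 6-joint arm with a two-finger parallel gripper is mounted at the origin on the work surface. World frame = base frame: x ahead of the robot, y to its left, z up, the work surface at z = 0. Lengths are in m, angles in degrees, forces in N, time in s.
With the tool pointing down it reaches from about 0.375 to 0.9 m from the base axis. Payload 3.1 kg.
Tool frame: the origin (TCP) lies on the front face of the gripper's body, between the roots of the fingers; the fingertips stand 70 mm ahead of it and the grasp point (between the pads) lies 51 mm ahead of it (bot.tip_extent is the distance from the TCP to the fingertips, in m); z points along the fingers, x is the direction in which the jaws open and shut, and the axes are right-handed (so a half turn about z gives the same grasp; the last joint's range is limited). The gripper opens to 87 mm and grips with 3 to 60 N. Pads are 19 mm wide; open, the fingers measure 117 mm over their backs; the gripper's body (75 mm by 190 mm) begins 51 mm behind the grasp point.
Start: joints at [-85.858, 30.224, 82.088, -0, 67.689, -10.227], TCP at [0.155, -0.605, 0.292] pointing down, gripper open.
Joint ranges: [-176.69, 176.69], [-43.24, 126.21], [12.49, 139.97], [-82, 262], [0, 151.66], [-163.58, 163.58]. Speed limits (degrees/s): [159.86, 159.86, 180, 180, 180, 180].

INTERFACE

Orientations are given as a 3x3 rotation matrix whose columns are the frame's x, y, z axes.
In Python, from rig import bot, viewer, ticket gives the robot as it stands. The module is installed in compiled form; this text tells all that it offers.
- The arm moves only by the tool arm_command, never from a script. Its argument "targets" is a list of rows, each an object with "rot": the turn, a rotation vector about the tool's x, y, z in degrees, a list of three; "offset": the shift along the tool's x, y, z in cm, a list of three; "gripper": the closure, from 0 (fully open) to 1 (shut). A call has 1 to 8 rows; each row is the pose to reach, as a shift and turn from the pose commanded when the call began, along the tool's axes at that moment; what a row does not reach only later rows make up. A row lasts 1/10 s, in which the tool goes at most 50 mm and 8.59 degrees, less where a joint would pass 70% of its speed; a pose out of reach is approached as far as the arm can. A call with a gripper value outside its range is refused whole. The fingers move at their own pace and stop on an object; the grip force is fixed at half the most. Time passes only in rows, so rows that repeat a pose let the fingers close. It gives the time, the measured TCP pose, the force and the opening at its end, in the units of the state.
- bot.read_state(): the state, without advancing time (a new reading comes with each control period).
- viewer.capture(name): name is "side" or "top"; returns a dict with "frame" (420x560x3 uint8, red, green, blue), "fx", "fy", "cx", "cy" (pixels), "D" ([k1, k2, p1, p2, k3] as OpenCV has them; the pictures are not rectified), "view" (4x4, takes a point from world to camera coordinates). Camera axes: x right, y down, z forward; pixel columns grow to the right and rows downward; lengths in m; the calibration is good to about 2 mm. A picture is of the moment at which its call begins. There is no depth.
- ticket.hand_in(): hands the job in, once; it reports no verdict.
The state is a dict: "time_s": time; "joint_positions": joint angles; "qvel": joint speeds; "tau": joint torques, N m; "position": TCP position; "tcp_rot": TCP orientation; "force": force on the tool from outside, world axes, zero at the start; "moment": the same for the moment, N m; "opening": opening from 0.0 (shut) to 1.0 (fully open).
Only numpy, scipy, OpenCV 4.12 (cv2) and the standard library are available. Lean on these libraries where they do the work, as an engineer would, in place of code of your own. Each camera call takes 0.05 s, during which the arm holds its last target. There are 200 camera calls.

TASK

The long concrete drill core has slipped into a corner of the white tub and is jammed there, leaning, with its foot trapped behind a stone slab. Pull it free and out of the tub and stand it upright in the middle of the round drying plate (not on the square tile), then let go. Leave the beaker standing where it is.

Things in the scene. Friction and masses are not known exactly. Their poses are not given: they have to be found in the camera images.
- core_mid (a point): Centre of the long grey concrete drill core: a cylinder, 40 mm diameter, 150 mm long, about 0.45 kg, loose. z runs along it to its upper end. At first it leans about 30 degrees from vertical: foot on the tub floor between the corner and a loose slab 30 mm high, upper part resting on both wall rims, top end about 75 mm above the rim. A short core (60 mm) in the tub is not wanted.
- tub: White open plastic tub, fixed, outside 260 mm (its x) by 220 mm (its y) by 70 mm high, walls and floor 5 mm thick, with a rim that stands 8 mm out all round. Origin at the centre of its underside, on the bench; z is up. The core is jammed in the corner at the tub's -x, -y.
- plate_top (a point): Centre of the top face of the round perforated ceramic drying plate, fixed on the bench, 130 mm in diameter and 12 mm thick; z is up. A square tile, 120 mm wide and equally thick and pale, lies nearby and is not wanted.
- beaker_mid (a point): Centre (half-way up) of an empty clear plastic beaker, loose on the bench, 100 mm high and 76 mm across the rim. A bystander.
Things that resemble listed ones, but are neither listed nor needed, are in the scene too. Leave any blue, pink or red look-alike of the part that bears core_mid alone.

How it is judged:
By the outcome, as a careful person would: the job done as asked, in the order asked, and still so for the second after the job is handed in, with the robot touching nothing.
It also fails if it takes over 40 s, if anything falls off the work surface, if the arm or the gripper's body presses on something with over 40 N, if the wrist force passes 120 N, or if a joint passes its speed limit or range.

## Working session

There is one attempt and no reset: what is moved stays moved. The work goes in short steps, Python scripts to look and compute and a tool call to move; the robot and the scene stay as the last step left them, time stands still between calls to the robot, and variables do not carry over. Pictures are saved under pics/ and viewed, about 8 in all and at most 12, crops included, and the job is handed in when it is done.

Besides the shell and the picture viewer there is one more tool, called in YAML: its name, and indented under it one key for each argument. arm_command: Moves the arm, as the interface text tells. Its arguments: {"type":"object","properties":{"targets":{"type":"array"}},"required":["targets"]}

```bash
mkdir -p pics; cat > h.py <<'E'
import numpy as np, cv2
from rig import bot, viewer, ticket
def cap(n,save=None):
    c=viewer.capture(n); c['K']=np.array([[c['fx'],0,c['cx']],[0,c['fy'],c['cy']],[0,0,1.]]); c['D']=np.array(c['D'],float); c['view']=np.array(c['view'])
    if save: cv2.imwrite(f'pics/{save}.png',cv2.cvtColor(c['frame'],cv2.COLOR_RGB2BGR))
    return c
def ray(c,px):
    p=cv2.undistortPoints(np.array([[px]],float),c['K'],c['D'])[0,0]
    R=c['view'][:3,:3];t=c['view'][:3,3]
    d=R.T@np.array([p[0],p[1],1]); return -R.T@t,d/np.linalg.norm(d)
def plane(c,px,z):
    o,d=ray(c,px); return o+d*(z-o[2])/d[2]
def tri(c1,p1,c2,p2):
    o1,d1=ray(c1,p1);o2,d2=ray(c2,p2)
    s=np.linalg.lstsq(np.c_[d1,-d2],o2-o1,rcond=None)[0]
    a=o1+d1*s[0];b=o2+d2*s[1]; return (a+b)/2,np.linalg.norm(a-b)
def proj(c,P):
    return cv2.projectPoints(np.atleast_2d(np.array(P,float)),cv2.Rodrigues(c['view'][:3,:3])[0],c['view'][:3,3],c['K'],c['D'])[0][:,0]
E
python3 - <<'E'
from h import *
s=bot.read_state();print(s)
a=cap('side','side0');b=cap('top','top0')
for c in(a,b): print(c['fx'],c['D'],ray(c,(280,210)))
E
```

```text
{'time_s': 0.0, 'joint_positions': array([-8.58576979e+01,  3.02788902e+01,  8.21559660e+01, -6.57327461e-04,
        6.76896035e+01, -1.02282654e+01]), 'qvel': array([-0.0714747 ,  0.03909843, -0.07553358, -0.02446871, -0.049455  ,
       -0.03389739]), 'tau': array([-1.63658209e-03, -4.40044284e+01, -1.76590115e+01,  6.32185838e-02,
        5.81821008e-02, -1.62730912e-04]), 'position': array([ 0.15509326, -0.60484961,  0.29127462]), 'tcp_rot': array([[ 2.48196350e-01, -9.68709731e-01, -1.67494520e-04],
       [-9.68707383e-01, -2.48196123e-01,  2.16578906e-03],
       [-2.13959243e-03, -3.75287761e-04, -9.99997641e-01]]), 'force': array([-0.30087111, -0.16342875, -0.08003334]), 'moment': array([0.05551975, 0.02563092, 0.02296353]), 'opening': 0.9999385782255116}
538.7836248640946 [-0.02032927  0.          0.          0.          0.        ] (array([0.11550271, 1.15618123, 1.0253665 ]), array([ 0.27938534, -0.70462953, -0.65225843]))
472.8332302278749 [-0.09075999  0.          0.          0.          0.        ] (array([0.3085353 , 0.12007497, 1.48519418]), array([ 0.11627996, -0.00717401, -0.99319057]))
```

View pics/side0.png

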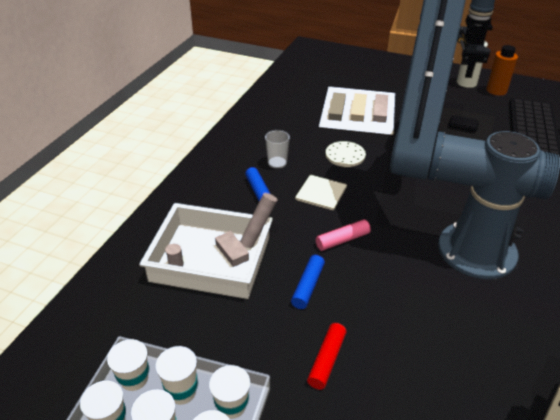

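View pics/top0.png

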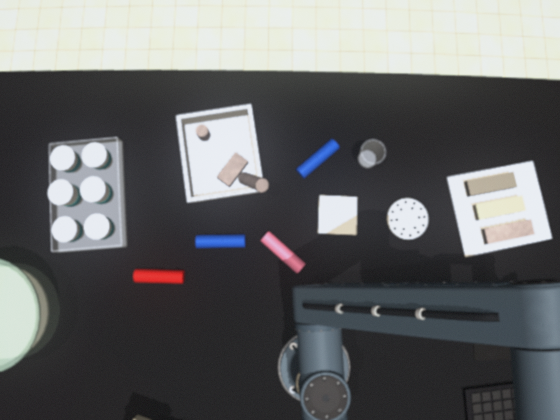

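Side view: grey core (245,245)→(268,198) leaning in the tub, short core (174,255), slab (232,248), round plate (346,154), square tile (321,192), beaker (277,149). Top view: core (240,177)→(262,185), plate (407,218), tile (338,215), beaker (371,153). The wanted core is the long grey one leaning on the rims. The blue, pink and red cylinders are look-alikes, and the 60 mm one is the short core. I'll confirm this in a crop.

```bash
python3 - <<'E'
from h import *
a=cap('side');b=cap('top')
A=cv2.cvtColor(a['frame'],cv2.COLOR_RGB2BGR);B=cv2.cvtColor(b['frame'],cv2.COLOR_RGB2BGR)
ca=cv2.resize(A[185:305,140:290],None,fx=4,fy=4,interpolation=cv2.INTER_CUBIC)[:, :]
cb=cv2.resize(B[95:215,165:285],None,fx=4,fy=4,interpolation=cv2.INTER_CUBIC)
cv2.imwrite('pics/cropa.png',ca);cv2.imwrite('pics/cropb.png',cb)
# plate & tub
def blobs(I,lo,z,c):
    hsv=cv2.cvtColor(I,cv2.COLOR_BGR2HSV)
    m=((hsv[...,2]>lo)&(hsv[...,1]<70)).astype(np.uint8)
    for k in cv2.findContours(m,cv2.RETR_EXTERNAL,cv2.CHAIN_APPROX_NONE)[0]:
        if 200<cv2.contourArea(k)<9000:
            e=cv2.fitEllipse(k);r=cv2.minAreaRect(k)
            print(lo,cv2.contourArea(k),np.round(e[0],1),np.round(e[1],1),'P',plane(c,e[0],z)[:2].round(4),'box',cv2.boxPoints(r).round(1).tolist() if cv2.contourArea(k)>1000 else '')
blobs(A,140,.012,a);print();blobs(B,140,.012,b)
E
```

```text
140 7985.5 [205.5 249.6] [ 91.6 123.5] P [0.6722 0.2858] box [[137.1999969482422, 278.20001220703125], [151.3000030517578, 196.60000610351562], [271.6000061035156, 217.39999389648438], [257.5, 299.0]]
140 1001.0 [320.6 191.5] [29.5 47.4] P [ 0.4685 -0.0641] box [[295.1000061035156, 198.1999969482422], [302.6000061035156, 171.89999389648438], [345.5, 184.1999969482422], [338.0, 210.39999389648438]]
140 234.0 [276.2 155.3] [15.6 26. ] P [ 0.6635 -0.1884] box 
140 717.5 [345.2 152.9] [23.4 39.1] P [ 0.4582 -0.2882] box 
140 2851.0 [358.4 110.2] [46.5 86.2] P [ 0.4923 -0.5729] box [[318.6000061035156, 126.9000015258789], [322.79998779296875, 85.19999694824219], [396.5, 92.5999984741211], [392.3999938964844, 134.1999969482422]]

140 231.0 [321.6 351.6] [ 7.5 46.5] P [ 0.0478 -0.0237] box 
140 323.0 [553.1 314.8] [ 8.  65.3] P [ 0.1579 -0.7639] box 
140 3158.0 [ 16.4 314.8] [ 40.4 118. ] P [0.1357 0.9348] box [[0.0, 370.0], [0.0, 260.0], [39.0, 260.0], [39.0, 370.0]]
140 1307.5 [407.4 218.3] [40.2 41.4] P [ 0.4604 -0.2931] box [[387.0, 198.0], [428.0, 198.0], [428.0, 239.0], [387.0, 239.0]
[... 154 characters left out ...]
2422], [355.8999938964844, 234.39999389648438]]
140 7106.0 [498.7 208. ] [ 94.3 104.7] P [ 0.4976 -0.5931] box [[446.0, 176.39999389648438], [534.5999755859375, 157.39999389648438], [552.0, 238.39999389648438], [463.3999938964844, 257.3999938964844]]
140 7271.5 [ 87.2 196.5] [ 80.7 128.1] P [0.5148 0.725 ] box [[43.79999923706055, 141.1999969482422], [119.5999984741211, 136.6999969482422], [126.0999984741211, 247.39999389648438], [50.29999923706055, 251.89999389648438]]
140 6837.5 [219.6 153.4] [ 91.4 104.7] P [0.66   0.3046] box [[172.89999389648438, 114.9000015258789], [254.6999969482422, 102.30000305175781], [268.29998779296875, 190.1999969482422], [186.39999389648438, 202.8000030517578]]
```

View pics/cropa.png

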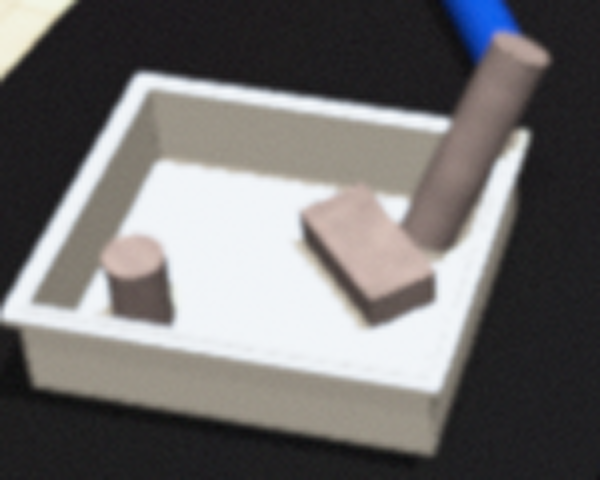

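View pics/cropb.png

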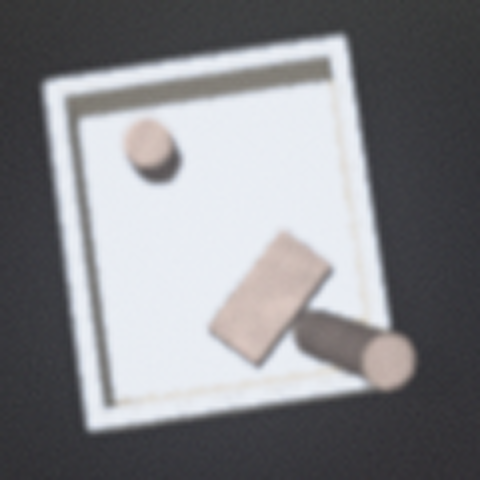

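The crops confirm it: the long grey core has its top face at side (270.5,197) and top (262,185), leaning over the -x,-y corner with its foot behind the slab. Next I measure its axis and plan the grasp.

```bash
cat >> h.py <<'E'
from scipy.spatial.transform import Rotation as Ro
def plan(R0,p0,R1,p1):
    print('offset cm',(R0.T@(p1-p0)*100).round(2),'rot deg',Ro.from_matrix(R0.T@R1).as_rotvec(degrees=True).round(1))
E
python3 - <<'E'
from h import *
a=cap('side');b=cap('top')
A=lambda x,y:(140+x/4-.375,185+y/4-.375)
B=lambda x,y:(165+x/4-.375,95+y/4-.375)
T,e=tri(a,A(523,50),b,B(388,361));print('top',T,e)
def nrm(c,p,q): n=np.cross(ray(c,p)[1],ray(c,q)[1]);return n/np.linalg.norm(n)
u=np.cross(nrm(a,A(523,50),A(427,237)),nrm(b,B(388,361),B(312,327)));u/=np.linalg.norm(u);u*=np.sign(u[2])
print('axis',u,'tilt',np.degrees(np.arccos(u[2])),'foot',T-.15*u)
for n,c,pts in(('s',a,[A(145,75),A(528,132),A(440,390),A(3,318)]),('t',b,[B(345,36),B(44,80),B(88,432)])):
    print(n,[plane(c,p,.07)[:2].round(4).tolist() for p in pts])
print('plate tops',plane(a,(345.2,152.9),.012),plane(b,(407.4,218.3),.012))
s=bot.read_state();R0=s['tcp_rot'];p0=s['position']
z=-u
for sg in(1,-1):
    x=np.cross(u,[0,0,1]);x*=sg/np.linalg.norm(x);R1=np.c_[x,np.cross(z,x),z]
    print(R1.round(3).tolist())
    for d in(.10,.017): plan(R0,p0,R1,T+u*d)
E
```

```text
top [0.5368981  0.16405114 0.14201568] 0.0018898962719792309
axis [-0.30429363 -0.38662255  0.87059083] tilt 29.472629818073976 foot [0.58254215 0.22204453 0.01142706]
s [[0.8001, 0.2067], [0.5338, 0.1616], [0.4939, 0.3923], [0.7632, 0.4393]]
t [[0.8064, 0.2052], [0.7681, 0.4389], [0.4924, 0.3927]]
plate tops [ 0.45821295 -0.28804152  0.012     ] [ 0.46057525 -0.2930605   0.012     ]
[[-0.786, 0.538, 0.304], [0.618, 0.684, 0.387], [0.0, 0.492, -0.871]]
offset cm [-62.05 -52.17   6.33] rot deg [-12.3 -36.4 138.6]
offset cm [-64.53 -55.41  13.56] rot deg [-12.3 -36.4 138.6]
[[0.786, -0.538, 0.304], [-0.618, -0.684, 0.387], [-0.0, -0.492, -0.871]]
offset cm [-62.05 -52.17   6.33] rot deg [ 28.4  -9.6 -36.6]
offset cm [-64.53 -55.41  13.56] rot deg [ 28.4  -9.6 -36.6]
```

arm_command:
  targets:
    - {"offset":[-17,-37,0],"rot":[0,0,-30],"gripper":0}
    - {"offset":[-17,-37,0],"rot":[0,0,-30],"gripper":0}
    - {"offset":[-17,-37,0],"rot":[0,0,-30],"gripper":0}
    - {"offset":[-17,-37,0],"rot":[0,0,-30],"gripper":0}
    - {"offset":[-17,-37,0],"rot":[0,0,-30],"gripper":0}
    - {"offset":[-17,-37,0],"rot":[0,0,-30],"gripper":0}
    - {"offset":[-17,-37,0],"rot":[0,0,-30],"gripper":0}
    - {"offset":[-17,-37,0],"rot":[0,0,-30],"gripper":0}

```text
time_s: 1.1
position: [0.4672, -0.352, 0.2924]
tcp_rot: [[0.699, -0.715, 0.0], [-0.715, -0.699, -0.0], [0.0, 0.0, -1.0]]
force: [1.1, -0.7, -0.2]
opening: 1.004
```

```bash
cat >> h.py <<'E'
T=np.array([.5369,.1640,.142]);u=np.array([-.3043,-.3866,.8706]);u/=np.linalg.norm(u)
x_=-np.cross(u,[0,0,1]);x_/=np.linalg.norm(x_);RG=np.c_[x_,np.cross(-u,x_),-u]
E
python3 - <<'E'
from h import *
s=bot.read_state();print(s['time_s'],s['position'],s['tcp_rot'].round(3).tolist(),s['joint_positions'].round(1))
plan(s['tcp_rot'],s['position'],RG,T+u*.1)
E
```

```text
1.1 [ 0.46720023 -0.35198546  0.29242448] [[0.699, -0.715, 0.0], [-0.715, -0.699, -0.0], [0.0, 0.0, -1.0]] [-47.9  27.1  88.   -0.   64.9  -2.3]
offset cm [-31.38 -36.18   6.32] rot deg [29.4 -1.9 -7.3]
```

arm_command:
  targets:
    - {"offset":[-31.4,-36.2,2],"rot":[29.4,-1.9,-7.3],"gripper":0}
    - {"offset":[-31.4,-36.2,2],"rot":[29.4,-1.9,-7.3],"gripper":0}
    - {"offset":[-31.4,-36.2,2],"rot":[29.4,-1.9,-7.3],"gripper":0}
    - {"offset":[-31.4,-36.2,2],"rot":[29.4,-1.9,-7.3],"gripper":0}
    - {"offset":[-31.4,-36.2,2],"rot":[29.4,-1.9,-7.3],"gripper":0}
    - {"offset":[-31.4,-36.2,2],"rot":[29.4,-1.9,-7.3],"gripper":0}
    - {"offset":[-31.4,-36.2,2],"rot":[29.4,-1.9,-7.3],"gripper":0}
    - {"offset":[-31.4,-36.2,2],"rot":[29.4,-1.9,-7.3],"gripper":0}

```text
time_s: 1.9
position: [0.4985, 0.0465, 0.2757]
tcp_rot: [[0.786, -0.538, 0.305], [-0.619, -0.684, 0.386], [0.001, -0.492, -0.871]]
force: [0.4, 0.3, -0.2]
opening: 1.003
```

```bash
python3 - <<'E'
from h import *
s=bot.read_state();print(s['time_s'],s['position'],s['joint_positions'].round(1))
plan(s['tcp_rot'],s['position'],RG,T+u*.09)
E
```

```text
1.9 [0.49850301 0.0464524  0.27572002] [-21.   19.8 112.1  40.5  46.3 -10.9]
offset cm [-4.26 -3.53  8.35] rot deg [ 0.  -0.1  0. ]
```

arm_command:
  targets:
    - {"offset":[-4.3,-3.5,4],"rot":[0,0,0],"gripper":0}
    - {"offset":[-4.3,-3.5,4],"rot":[0,0,0],"gripper":0}
    - {"offset":[-4.3,-3.5,8.3],"rot":[0,0,0],"gripper":0}
    - {"offset":[-4.3,-3.5,8.3],"rot":[0,0,0],"gripper":0}
    - {"offset":[-4.3,-3.5,8.3],"rot":[0,0,0],"gripper":0}

```text
time_s: 2.4
position: [0.5084, 0.1277, 0.22]
tcp_rot: [[0.787, -0.538, 0.302], [-0.617, -0.685, 0.387], [-0.002, -0.491, -0.871]]
force: [0.4, 0.2, 0.2]
opening: 0.993
```

```bash
python3 - <<'E'
from h import *
s=bot.read_state();print(s['time_s'],s['position'],s['joint_positions'].round(1),s['force'])
plan(s['tcp_rot'],s['position'],RG,T+u*.017)
a=cap('side');b=cap('top')
A=cv2.resize(a['frame'][130:270,200:330],None,fx=4,fy=4);B=cv2.resize(b['frame'][120:260,210:280],None,fx=4,fy=4)
cv2.imwrite('pics/c1.png',cv2.cvtColor(np.hstack([A[:560],B[:560,:270]]),cv2.COLOR_RGB2BGR))
E
```

```text
2.4 [0.50843765 0.1277443  0.21995593] [ -9.9  26.6 113.9  49.   35.  -11.6] [0.35193095 0.20017747 0.17836978]
offset cm [ 0.01 -0.19  7.35] rot deg [0.1 0.1 0. ]
```

View pics/c1.png

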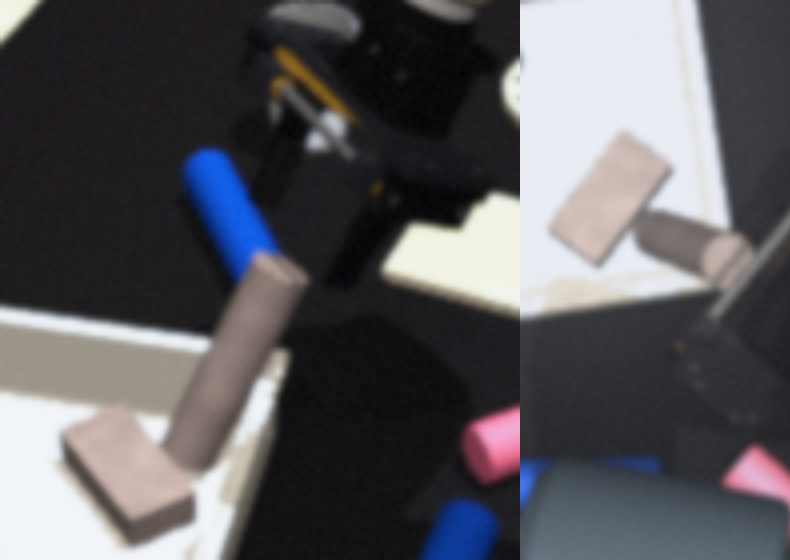

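The image shows the open fingers in line with the core's axis, just above its top face (crop 280,268). I'll advance along the axis.

arm_command:
  targets:
    - {"offset":[0,-0.2,2],"rot":[0,0,0],"gripper":0}
    - {"offset":[0,-0.2,4],"rot":[0,0,0],"gripper":0}
    - {"offset":[0,-0.2,6],"rot":[0,0,0],"gripper":0}
    - {"offset":[0,-0.2,7.2],"rot":[0,0,0],"gripper":0}
    - {"offset":[0,-0.2,7.2],"rot":[0,0,0],"gripper":0}

```text
time_s: 3.0
position: [0.5324, 0.156, 0.1595]
tcp_rot: [[0.785, -0.538, 0.306], [-0.619, -0.684, 0.386], [0.001, -0.492, -0.87]]
force: [-0.2, -0.4, 0.7]
opening: 1.0
```

```bash
python3 - <<'E'
from h import *
s=bot.read_state();print(s['time_s'],s['position'],s['force'],s['opening'])
plan(s['tcp_rot'],s['position'],RG,T+u*.017)
E
```

```text
3.0 [0.53237156 0.15597901 0.15948523] [-0.21175045 -0.35974723  0.72609192] 0.9997932359772309
offset cm [-0.14  0.07  0.27] rot deg [-0.  -0.1  0. ]
```

arm_command:
  targets:
    - {"offset":[0,0,0],"rot":[0,0,0],"gripper":0.3}
    - {"offset":[0,0,0],"rot":[0,0,0],"gripper":0.45}
    - {"offset":[0,0,0],"rot":[0,0,0],"gripper":1}
    - {"offset":[0,0,0],"rot":[0,0,0],"gripper":1}
    - {"offset":[0,0,0],"rot":[0,0,0],"gripper":1}
    - {"offset":[0,0,0],"rot":[0,0,0],"gripper":1}
    - {"offset":[0,0,0],"rot":[0,0,0],"gripper":1}

```text
time_s: 3.7
position: [0.5311, 0.1572, 0.1587]
tcp_rot: [[0.787, -0.538, 0.302], [-0.617, -0.685, 0.388], [-0.002, -0.492, -0.871]]
force: [-0.5, 2.1, -2.5]
opening: 0.458
```

Opening 0.458 is about 40 mm, so the core is gripped. Pulling along its axis.

arm_command:
  targets:
    - {"offset":[0,0,-0.5],"rot":[0,0,0],"gripper":1}
    - {"offset":[0,0,-1],"rot":[0,0,0],"gripper":1}
    - {"offset":[0,0,-2],"rot":[0,0,0],"gripper":1}
    - {"offset":[0,0,-3],"rot":[0,0,0],"gripper":1}
    - {"offset":[0,0,-4],"rot":[0,0,0],"gripper":1}

```text
time_s: 4.2
position: [0.5188, 0.1408, 0.1943]
tcp_rot: [[0.786, -0.538, 0.303], [-0.618, -0.685, 0.386], [-0.0, -0.491, -0.871]]
force: [0.8, 3.0, -5.1]
opening: 0.452
```

arm_command:
  targets:
    - {"offset":[0,0,-2],"rot":[0,0,0],"gripper":1}
    - {"offset":[0,0,-4],"rot":[0,0,0],"gripper":1}
    - {"offset":[0,0,-6],"rot":[0,0,0],"gripper":1}
    - {"offset":[0,0,-8],"rot":[0,0,0],"gripper":1}
    - {"offset":[0,0,-10],"rot":[0,0,0],"gripper":1}
    - {"offset":[0,0,-11],"rot":[0,0,0],"gripper":1}
    - {"offset":[0,0,-11],"rot":[0,0,0],"gripper":1}

```text
time_s: 4.9
position: [0.4863, 0.0976, 0.2909]
tcp_rot: [[0.785, -0.537, 0.308], [-0.619, -0.685, 0.384], [0.004, -0.492, -0.871]]
force: [1.1, -0.1, -5.3]
opening: 0.457
```

```bash
python3 - <<'E'
from h import *
s=bot.read_state();R=s['tcp_rot'];p=s['position'];print(s['time_s'],p,s['force'],s['joint_positions'].round(1))
a=cap('side','s3');b=cap('top')
A=a['frame'][80:300,180:380];B=b['frame'][100:320,180:340]
cv2.imwrite('pics/c3.png',cv2.cvtColor(cv2.resize(np.hstack([A,B]),None,fx=2.2,fy=2.2,interpolation=cv2.INTER_CUBIC),cv2.COLOR_RGB2BGR))
# upright target: about same yaw
y=np.r_[0,0,-1.];
x=R[:,0]*[1,1,0];x/=np.linalg.norm(x);R1=np.c_[x,np.cross(y,x),y]
plan(R,p,R1,np.r_[.4606,-.2920,.32])
plan(R,p,R1,np.r_[.48,-.1,.32])
E
```

```text
4.9 [0.48630554 0.09761802 0.29087292] [ 1.07138157 -0.07433325 -5.34984035] [-14.6  17.1 113.1  40.   44.3  -4.3]
offset cm [ 22.13  26.63 -18.29] rot deg [-29.5  -0.2   0.1]
offset cm [ 11.76  12.44 -10.32] rot deg [-29.5  -0.2   0.1]
```

View pics/c3.png

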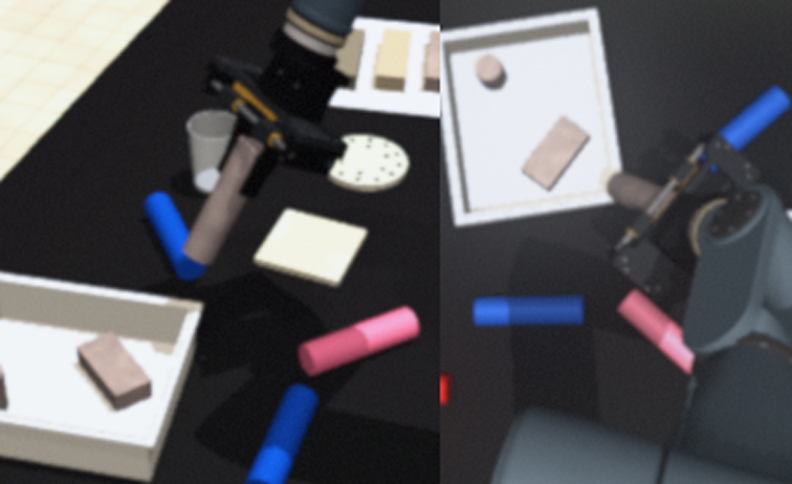

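The core is out and held, clear of the tub. I'll carry it over the plate while turning it upright.

arm_command:
  targets:
    - {"offset":[22.1,26.6,-18.3],"rot":[-29.5,-0.2,0],"gripper":1}
    - {"offset":[22.1,26.6,-18.3],"rot":[-29.5,-0.2,0],"gripper":1}
    - {"offset":[22.1,26.6,-18.3],"rot":[-29.5,-0.2,0],"gripper":1}
    - {"offset":[22.1,26.6,-18.3],"rot":[-29.5,-0.2,0],"gripper":1}
    - {"offset":[22.1,26.6,-18.3],"rot":[-29.5,-0.2,0],"gripper":1}
    - {"offset":[22.1,26.6,-18.3],"rot":[-29.5,-0.2,0],"gripper":1}
    - {"offset":[22.1,26.6,-18.3],"rot":[-29.5,-0.2,0],"gripper":1}
    - {"offset":[22.1,26.6,-18.3],"rot":[-29.5,-0.2,0],"gripper":1}

```text
time_s: 5.8
position: [0.461, -0.2923, 0.3167]
tcp_rot: [[0.786, -0.618, -0.003], [-0.618, -0.786, 0.004], [-0.005, -0.001, -1.0]]
force: [1.1, -0.4, -2.9]
opening: 0.452
```

arm_command:
  targets:
    - {"offset":[0,0,0],"rot":[0,0,0],"gripper":1}
    - {"offset":[0,0,0],"rot":[0,0,0],"gripper":1}

```text
time_s: 6.0
position: [0.4609, -0.2912, 0.3165]
tcp_rot: [[0.785, -0.619, -0.004], [-0.619, -0.785, 0.005], [-0.006, -0.001, -1.0]]
force: [0.2, 0.9, -4.5]
opening: 0.456
```

```bash
python3 - <<'E'
from h import *
s=bot.read_state();R=s['tcp_rot'];p=s['position'];print(s['time_s'],p,R.round(3).tolist(),s['force'])
a=cap('side','s4');b=cap('top','t4')
A=a['frame'][60:200,280:400];
B=b['frame'][150:290,340:480]
cv2.imwrite('pics/c4.png',cv2.cvtColor(cv2.resize(np.hstack([A,B]),None,fx=3,fy=3,interpolation=cv2.INTER_CUBIC),cv2.COLOR_RGB2BGR))
R1=np.c_[[R[0,0],R[1,0],0],[R[1,0],-R[0,0],0],[0,0,-1]]
for z in(.19,.177):plan(R,p,R1,np.r_[.4602,-.292,z])
E
```

```text
6.0 [ 0.46086049 -0.29121299  0.31645088] [[0.785, -0.619, -0.004], [-0.619, -0.785, 0.005], [-0.006, -0.001, -1.0]] [ 0.16108398  0.93785558 -4.54699193]
offset cm [ 0.07  0.11 12.64] rot deg [-0.1  0.4 -0. ]
offset cm [ 0.08  0.12 13.94] rot deg [-0.1  0.4 -0. ]
```

View pics/c4.png

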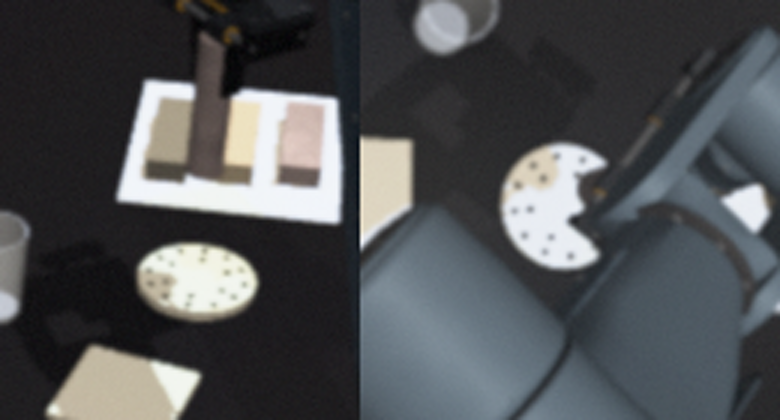

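```bash
python3 - <<'E'
from h import *
a=cap('side')
p=bot.read_state()['position']
A=a['frame'].astype(int)
for d in(.06,.09,.12,.15,.165): print(d,((proj(a,p-[0,0,d])[0]-[280,60])*3).round(1))
g=cv2.GaussianBlur(a['frame'],(3,3),0)
for r in(85,95,100,105,110,115,117,119,121): print(r,[tuple(v) for v in g[r,338:364:2]])
E
```

```text
0.06 [213.7  75.8]
0.09 [211.  102.7]
0.12 [208.4 128.8]
0.15 [205.8 154.4]
0.165 [204.6 167. ]
85 [(np.uint8(36), np.uint8(35), np.uint8(37)), (np.uint8(34), np.uint8(33), np.uint8(35)), (np.uint8(30), np.uint8(29), np.uint8(30)), (np.uint8(35), np.uint8(32), np.uint8(33)), (np.uint8(67), np.uint8(58), np.uint8(56)), (np.uint8(82), np.uint8(72), np.uint8(69)), (np.uint8(90), np.uint8(79), np.uint8(76)), (np.uint8(81), np.uint8(72), np.uint8(69)), (np.uint8(34), np.uint8(30), np.uint8(30)), (np.uint8(10), np.uint8(9), np.uint8(10)), (np.uint8(7), np.uint8(7), np.uint8(8)), (np.uint8(15), np.uint8(13), np.uint8(16)), (np.uint8(28), np.uint8(27), np.uint8(28))]
95 [(np.uint8(172), np.uint8(161), np.uint8(139)), (np.uint8(171), np.uint8(161), np.uint8(139)), (np.uint8(162), np.uint8(152), np.uint8(132)), (np.uint8(110), np.uint8(101), np.uint8(90)), (np.uint8(83), np.uint8(73), np.uint8(70)), (np.uint8(86), np.uint8(75), np.uint8(72)), (np.uint8(89), np.uint8(78), np.uint8(75)), (np.uint8(88), np.uint8(77), np.uint8(75)), (np.uint8(85), np.uint8(75), np.uint8(72)), (np.uint8(141), np.ui
[... 3664 characters left out ...]
8(124), np.uint8(112), np.uint8(93)), (np.uint8(133), np.uint8(123), np.uint8(108))]
121 [(np.uint8(203), np.uint8(204), np.uint8(208)), (np.uint8(196), np.uint8(198), np.uint8(201)), (np.uint8(228), np.uint8(232), np.uint8(238)), (np.uint8(236), np.uint8(239), np.uint8(245)), (np.uint8(228), np.uint8(232), np.uint8(238)), (np.uint8(222), np.uint8(225), np.uint8(230)), (np.uint8(220), np.uint8(222), np.uint8(223)), (np.uint8(207), np.uint8(208), np.uint8(202)), (np.uint8(195), np.uint8(193), np.uint8(183)), (np.uint8(191), np.uint8(189), np.uint8(180)), (np.uint8(186), np.uint8(183), np.uint8(180)), (np.uint8(182), np.uint8(179), np.uint8(178)), (np.uint8(180), np.uint8(177), np.uint8(174))]
```

The hanging core is vertical within about a pixel of the prediction. Lowering.

arm_command:
  targets:
    - {"offset":[0,0,4],"rot":[0,0.4,0],"gripper":1}
    - {"offset":[0,0,8],"rot":[0,0.4,0],"gripper":1}
    - {"offset":[0,0,11],"rot":[0,0.4,0],"gripper":1}
    - {"offset":[0,0,12.5],"rot":[0,0.4,0],"gripper":1}
    - {"offset":[0,0,12.9],"rot":[0,0.4,0],"gripper":1}
    - {"offset":[0,0,12.9],"rot":[0,0.4,0],"gripper":1}

```text
time_s: 6.75
position: [0.461, -0.2894, 0.1888]
tcp_rot: [[0.788, -0.616, 0.002], [-0.616, -0.788, -0.002], [0.003, 0.001, -1.0]]
force: [-0.4, 0.0, -4.4]
opening: 0.449
```

arm_command:
  targets:
    - {"offset":[0,0,0.3],"rot":[0,0,0],"gripper":1}
    - {"offset":[0,0,0.6],"rot":[0,0,0],"gripper":1}
    - {"offset":[0,0,0.6],"rot":[0,0,0],"gripper":1}

```text
time_s: 7.05
position: [0.4609, -0.2906, 0.1836]
tcp_rot: [[0.787, -0.617, 0.003], [-0.617, -0.787, -0.004], [0.005, 0.001, -1.0]]
force: [-1.0, 0.5, -4.0]
opening: 0.457
```

arm_command:
  targets:
    - {"offset":[0,0,0.2],"rot":[0,0,0],"gripper":1}
    - {"offset":[0,0,0.4],"rot":[0,0,0],"gripper":1}
    - {"offset":[0,0,0.4],"rot":[0,0,0],"gripper":1}

```text
time_s: 7.35
position: [0.461, -0.2908, 0.1802]
tcp_rot: [[0.787, -0.617, 0.003], [-0.617, -0.787, -0.004], [0.005, 0.001, -1.0]]
force: [0.2, 1.4, 3.1]
opening: 0.456
```

arm_command:
  targets:
    - {"offset":[0,0,0.2],"rot":[0,0,0],"gripper":1}
    - {"offset":[0,0,0.2],"rot":[0,0,0],"gripper":1}

```text
time_s: 7.55
position: [0.4612, -0.2907, 0.18]
tcp_rot: [[0.787, -0.617, 0.004], [-0.617, -0.787, -0.004], [0.006, 0.001, -1.0]]
force: [-2.2, 2.6, 16.5]
opening: 0.455
```

```bash
python3 - <<'E'
from h import *
s=bot.read_state();print(s['position'],s['force'])
a=cap('side')
cv2.imwrite('pics/c5.png',cv2.cvtColor(cv2.resize(a['frame'][70:190,270:420],None,fx=5,fy=5,interpolation=cv2.INTER_CUBIC),cv2.COLOR_RGB2BGR))
E
```

```text
[ 0.46123189 -0.2907425   0.18000971] [-2.15069662  2.56563484 16.51799515]
```

View pics/c5.png

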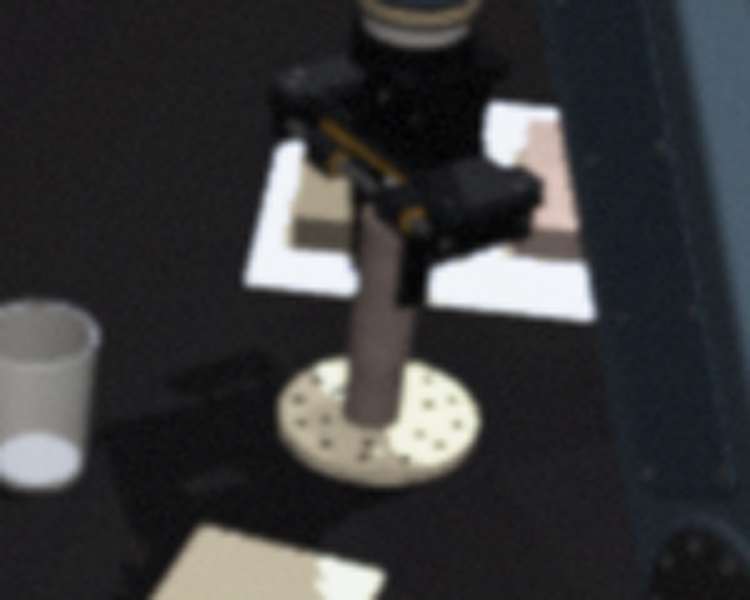

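The core stands on the plate: foot near (372,415) in the crop against plate centre (379,415), so about 3 mm off. I'll ease the pressure and open.

arm_command:
  targets:
    - {"offset":[0,0,-0.2],"rot":[0,0,0],"gripper":1}
    - {"offset":[0,0,-0.2],"rot":[0,0,0],"gripper":1}
    - {"offset":[0,0,-0.2],"rot":[0,0,0],"gripper":0.4}
    - {"offset":[0,0,-0.2],"rot":[0,0,0],"gripper":0.2}
    - {"offset":[0,0,-0.2],"rot":[0,0,0],"gripper":0}
    - {"offset":[0,0,-0.2],"rot":[0,0,0],"gripper":0}
    - {"offset":[0,0,-0.2],"rot":[0,0,0],"gripper":0}

```text
time_s: 8.3
position: [0.4607, -0.2906, 0.1788]
tcp_rot: [[0.787, -0.617, 0.002], [-0.617, -0.787, -0.003], [0.004, 0.001, -1.0]]
force: [0.2, -0.0, -0.2]
opening: 0.82
```

arm_command:
  targets:
    - {"offset":[0,0,-2],"rot":[0,0,0],"gripper":0}
    - {"offset":[0,0,-4],"rot":[0,0,0],"gripper":0}
    - {"offset":[0,0,-7],"rot":[0,0,0],"gripper":0}
    - {"offset":[0,0,-10],"rot":[0,0,0],"gripper":0}
    - {"offset":[0,0,-13],"rot":[0,0,0],"gripper":0}
    - {"offset":[0,0,-13],"rot":[0,0,0],"gripper":0}
    - {"offset":[0,0,-13],"rot":[0,0,0],"gripper":0}

```text
time_s: 9.0
position: [0.4604, -0.2901, 0.3095]
tcp_rot: [[0.787, -0.617, 0.003], [-0.617, -0.787, -0.004], [0.005, 0.001, -1.0]]
force: [-1.1, 0.7, -0.6]
opening: 0.996
```

```bash
python3 - <<'E'
from h import *
a=cap('side','s6')
print(proj(a,[[.461,-.291,.012],[.461,-.291,.162],[.4595,-.2908,.012]]).round(1).tolist())
cv2.imwrite('pics/c6.png',cv2.cvtColor(cv2.resize(a['frame'][70:190,250:400],None,fx=5,fy=5,interpolation=cv2.INTER_CUBIC),cv2.COLOR_RGB2BGR))
E
```

```text
[[344.6, 152.2], [348.6, 112.5], [345.1, 152.4]]
```

View pics/c6.png

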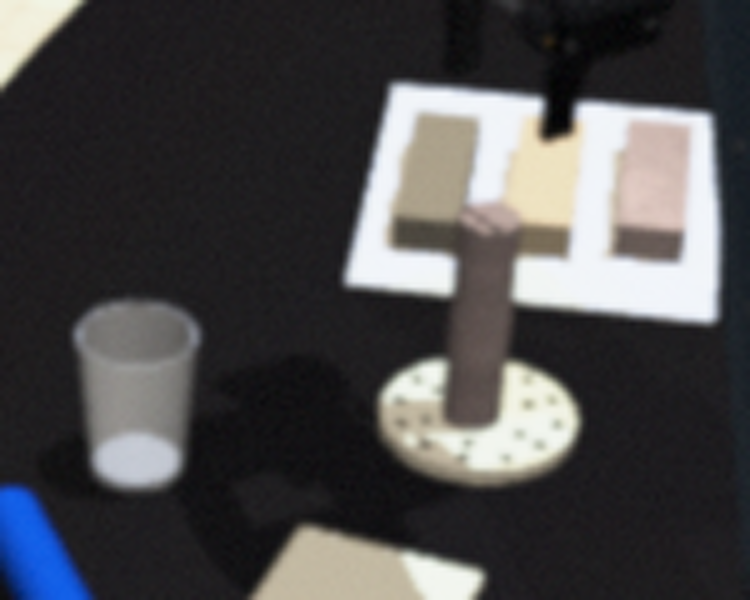

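The picture shows the core upright on the round plate (top face 490,218, foot about 474,412, plate centre about 479,414). The beaker is still standing at (138,395) and the gripper is clear. Handing in.

```bash
python3 -c "
from rig import ticket
print(ticket.hand_in())"
```

```text
the job is handed in; nothing more can be done
None
```

The core is standing upright on the round drying plate, released, and the job is handed in at about 9 s of the 40 s allowed. I gripped it along its own leaning axis, pulled it straight out of the corner, turned it upright in the air and set it down.

- **Placement:** the last picture shows the core free and upright, with its foot about 3 mm from the plate centre. The two cameras disagreed on the plate centre by about 5 mm, and I aimed close to the average.
- **Grip:** the fingers opened to about 40 mm when closed on the core, matching its diameter.
- **Forces:** the highest wrist force I read was about 17 N, when the core touched the plate. The state was only read at the end of each move.
- **Other things:** in the last picture the beaker is standing and looks unmoved. The tile and the blue, pink and red look-alikes were never touched.

No check failed.

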